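Sort the bracket kit and lock the bin carrier

TASK

Make up the bracket carrier for the store: put every loose left-hand bracket into the left bin and every right-hand bracket into the right bin. Then take the pin spanner from its block, set both prongs fully into the two holes of the lock collar and with it turn the collar clockwise until it stops, so that its lugs hold the bins; last, stand the spanner back in its block with both prongs home, and leave the other bench tools where they are.

Things in the scene. Friction and masses are not known exactly. Their poses are not given: they have to be found in the camera images.
- carrier: fixed carrier, origin under the collar's axis: aluminium plate 150 x 478 mm, 10 thick, with two grey open bins side by side and a lock collar between them. x points away from the robot, y along the row of bins to the left one, z up. The plate juts out 22 mm from the bins on the robot's side
- bin_left (a point): centre of the inner floor of the bin on the robot's left (carrier's +y), for left-hand brackets: inside 120 (x) x 170 (y) mm, walls 4 thick and 51 high above the inner floor, which is 14 mm above the table; the carrier's axes
- bin_right (a point): the same for the bin on the robot's right (carrier's -y), for right-hand brackets
- collar_face (a point): centre of the top face, on the turning axis, of the round steel lock collar, 74 mm above the table; turns with the collar; z up. Collar 90 mm across; two holes 12 across, 16 deep on its x axis, 30 mm either side of the centre; two rim lugs (reaching to 68 mm) swing over the bins' inner rims when it is locked
- collar (a joint): turn of the lock collar in rad: 0 fully undone, grows as it turns clockwise seen from above, 1.05 fully locked against its stop. Starts between 0 and 0.3. Rubs with about 0.25 N m and stays where it is left
- spanner_grip (a point): middle of the rubber handle bar of the T-shaped pin spanner (0.32 kg), 76 mm above the prong tips: bar 70 long (x), 18 thick (y), 32 high; below it a 16 mm round stem and a bridge 84 x 22 x 12 mm, its underside 14 mm above the prong tips. Looks the same after half a turn about z. Starts standing in its block
- spanner_tips (a point): point of the spanner half-way between its two prong tips, straight below the handle's middle; x runs from prong to prong, z up the stem. Prongs 8 mm across with tapered tips, 30 mm either side of the centre, 14 mm long below the bridge
- rest_top (a point): centre of the top face of the spanner's fixed black block (104 x 46 mm, 30 high): two holes 12 mm across, 16 deep on its x axis, 30 mm either side of the centre; the spanner stands in them with its bridge on the top face
- L1_mid (a point): left-hand aluminium bracket (may be absent), 0.12 kg: upright flange 70 (x) x 8 (y) x 46 high; flat foot 6 thick juts out 32 mm on its +y side; at the foot's +x end a tongue 18 wide, 16 long. Seen from above, tongue pointing away from you, the foot is left of the flange. Point: middle of the flange, half-way up (23 mm above the underside). Grip the flange clear of the foot
- L2_mid (a point): left-hand aluminium bracket (may be absent), 0.12 kg: upright flange 70 (x) x 8 (y) x 46 high; flat foot 6 thick juts out 32 mm on its +y side; at the foot's +x end a tongue 18 wide, 16 long. Seen from above, tongue pointing away from you, the foot is left of the flange. Point: middle of the flange, half-way up (23 mm above the underside). Grip the flange clear of the foot
- L3_mid (a point): left-hand aluminium bracket (may be absent), 0.12 kg: upright flange 70 (x) x 8 (y) x 46 high; flat foot 6 thick juts out 32 mm on its +y side; at the foot's +x end a tongue 18 wide, 16 long. Seen from above, tongue pointing away from you, the foot is left of the flange. Point: middle of the flange, half-way up (23 mm above the underside). Grip the flange clear of the foot
- R1_mid (a point): right-hand aluminium bracket (may be absent), 0.12 kg: upright flange 70 (x) x 8 (y) x 46 high; flat foot 6 thick juts out 32 mm on its -y side; at the foot's +x end a tongue 18 wide, 16 long. Seen from above, tongue pointing away from you, the foot is right of the flange. Point: middle of the flange, half-way up (23 mm above the underside). Grip the flange clear of the foot
- R2_mid (a point): right-hand aluminium bracket (may be absent), 0.12 kg: upright flange 70 (x) x 8 (y) x 46 high; flat foot 6 thick juts out 32 mm on its -y side; at the foot's +x end a tongue 18 wide, 16 long. Seen from above, tongue pointing away from you, the foot is right of the flange. Point: middle of the flange, half-way up (23 mm above the underside). Grip the flange clear of the foot
- magnifier: helping-hands stand with a round magnifier, 200 mm high, 140 mm wide, loose; origin under its base. Not part of the job
- pliers: pliers with red handles, 140 mm long, lying loose. Not part of the job
- iron: soldering iron in its stand, 180 mm high, loose. Not part of the job
Not all that is in view belongs to the job. What is shaped like the part that bears R2_mid but red or turquoise is not meant. Leave any purple look-alike of the part that bears L1_mid alone.

How it is judged:
By the outcome, as a careful person would: the job done as asked, in the order asked, and still so for the second after the job is handed in, with the robot touching nothing.
Of L1, L2, L3, R1, R2 only 3 to 5 are there at a start; the rules pass over those that are not, and their reading is None.
At some moment in a run one of L1, L2, L3, R1, R2 may be knocked a few centimetres aside while the robot is not near it.
It also fails if it takes over 210 s, if anything falls off the work surface, if the arm or the gripper's body presses on something with over 40 N, if the wrist force passes 120 N, or if a joint passes its speed limit or range.

ROBOT

A 6-joint arm with a two-finger parallel gripper is mounted at the origin on the work surface. World frame = base frame: x ahead of the robot, y to its left, z up, the work surface at z = 0. Lengths are in m, angles in rad, forces in N, time in s.
With the tool pointing down it reaches from about 0.35 to 0.85 m from the base axis. Payload 8.1 kg.
Tool frame: the origin (TCP) lies midway between the tips of the shut fingers; the grasp point (between the pads) lies 19 mm behind it (robot.grip_point_offset is the distance from the TCP to the grasp point, in m); z points along the fingers, y is the line along which they close (so a half turn about z gives the same grasp; the last joint's range is limited). The gripper opens to 93 mm and grips with 3 to 60 N. Pads are 15 mm wide; open, the fingers measure 128 mm over their backs; the gripper's body (75 mm by 188 mm) begins 65 mm behind the grasp point.
Start: joints at [-1.222, 0.13, 1.488, -0, 1.523, -0.085], TCP at [0.252, -0.544, 0.219] pointing down, gripper open.
Joint ranges: [-2.96, 2.96], [-0.89, 2.26], [0.02, 2.5], [-1.34, 4.48], [0, 2.73], [-2.66, 2.66]. Speed limits (rad/s): [2.39, 2.39, 2.79, 3.14, 3.14, 3.14].

INTERFACE

Orientations are given as a rotation vector (axis times angle).
In Python, from plant import robot, read_camera, job gives the robot as it stands.
- The arm moves only by the shell command python3 -m inch 'ROWS' [FORCE]. ROWS is JSON, one flat list of numbers, 5 for each row, row after row: the shift along the world's x, y, z in mm, then the turn about the world's z in degrees, then the opening in per cent of the stroke, from 0 (shut) to 100 (fully open). In form: [dx, dy, dz, yaw, hand, dx, dy, dz, yaw, hand, ...]. A call has 1 to 10 rows; each row is the pose to reach, as a shift and turn from the pose commanded when the call began; what a row does not reach only later rows make up. A row lasts 1/12 s, in which the tool goes at most 41.7 mm and 7.16 degrees, less where a joint would pass 70% of its speed; a pose out of reach is approached as far as the arm can. A call with a gripper value outside its range is refused whole. The fingers move at their own pace and stop on an object; FORCE is the grip in N (left out, the last holds). Time passes only in rows, so rows that repeat a pose let the fingers close. It gives the time, the measured TCP pose, the force, the opening and the grip force at its end, in the units of the state.
- robot.read_state(): the state, without advancing time (a new reading comes with each control period).
- read_camera(name): name is "scene" or "top"; returns a dict with "image" (384x512x3 uint8, blue, green, red), "K" (3x3 intrinsics, pixels), "extrinsics" (4x4, takes a point from world to camera coordinates). Camera axes: x right, y down, z forward; pixel columns grow to the right and rows downward; lengths in m; the calibration is good to about 2 mm. A picture is of the moment at which its call begins. There is no depth.
- job.close_job(): hands the job in; it is judged then, once.
The state is a dict: "t": time; "q": joint angles; "dq": joint speeds; "joint_torque": joint torques, N m; "tool_pos": TCP position; "orientation": TCP orientation; "force": force on the tool from outside, world axes, zero at the start; "wrist_torque": the same for the moment, N m; "opening": finger opening in m; "gripper_force": force on a finger pad.
Only numpy, scipy, OpenCV 4.12 (cv2) and the standard library are available. Lean on these libraries where they do the work, as an engineer would, in place of code of your own. Each camera call takes 0.05 s, during which the arm holds its last target. There are 200 camera calls.

## Working session

There is one attempt and no reset: what is moved stays moved. The work goes in short steps, Python scripts to look and compute and a shell command to move; the robot and the scene stay as the last step left them, time stands still between calls to the robot, and variables do not carry over. Pictures are saved under pics/ and viewed, at most 14 in all, crops included, and the job is handed in when it is done.

```bash
ls; mkdir -p pics
python3 - <<'E'
from plant import robot, read_camera
import cv2, numpy as np
print(robot.read_state())
for n in("scene","top"):
    c=read_camera(n); cv2.imwrite(f"pics/{n}0.png",c["image"]); print(n,c["K"].tolist(),np.round(c["extrinsics"],4).tolist())
E
```

```text
pics
{'t': 0.0, 'q': array([-1.22239849e+00,  1.31154198e-01,  1.48926789e+00, -3.98566352e-05,
        1.52300091e+00, -8.54183201e-02]), 'dq': array([0.00020675, 0.00127189, 0.00022856, 0.00039332, 0.00125203,
       0.00053723]), 'joint_torque': array([ 1.47788909e-03, -5.59838176e+01, -4.91757131e+01,  7.67371687e-02,
        3.52833420e-02, -1.16369929e-04]), 'tool_pos': array([ 0.25200384, -0.54388653,  0.21759787]), 'orientation': array([-3.06620977e+00, -6.75719466e-01,  4.38698170e-04]), 'force': array([ 0.13689716, -0.22041669, -0.54583131]), 'wrist_torque': array([-0.01862253, -0.05421142,  0.01031735]), 'gripper_force': 0.0, 'opening': 0.09306619062575086}
scene [[366.90468762491264, 0.0, 253.70457866337475], [0.0, 366.90468762491264, 194.93887751461952], [0.0, 0.0, 1.0]] [[0.1883, 0.9821, -0.003, -0.1096], [0.7515, -0.146, -0.6434, -0.3175], [-0.6323, 0.1189, -0.7656, 1.2987], [0.0, 0.0, 0.0, 1.0]]
top [[491.290019034404, 0.0, 247.52390434169553], [0.0, 491.290019034404, 192.32814609452254], [0.0, 0.0, 1.0]] [[0.013, -0.9998, -0.0171, 0.0199], [-0.9926, -0.0108, -0.1212, 0.5122], [0.121, 0.0185, -0.9925, 1.3037], [0.0, 0.0, 0.0, 1.0]]
```

View pics/scene0.png

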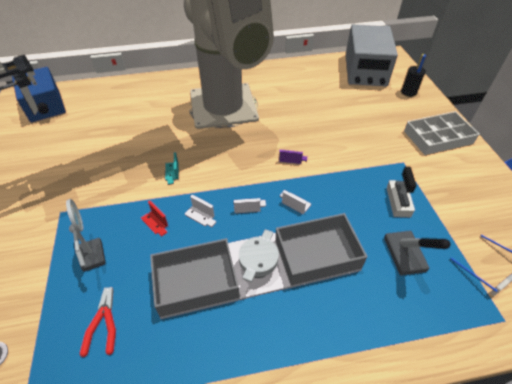

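View pics/top0.png

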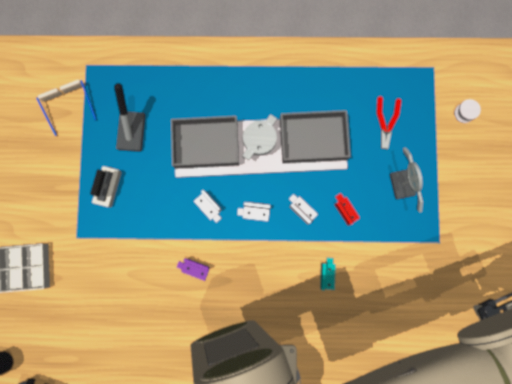

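Top view shows three white brackets at about (207,206), (255,212) and (303,208). The carrier is at (260,140), the spanner and block probably at (105,187), and the iron at (130,130). I'll zoom in.

Run:
```python
import cv2, numpy as np
t=cv2.imread("pics/top0.png"); s=cv2.imread("pics/scene0.png")
a=cv2.resize(t[180:230,185:325],(800,286),interpolation=cv2.INTER_CUBIC)
b=cv2.resize(t[155:215,80:140],(300,300),interpolation=cv2.INTER_CUBIC)
c=cv2.resize(s[155:225,375:445],(300,300),interpolation=cv2.INTER_CUBIC)
d=cv2.resize(t[110:170,235:285],(200,240),interpolation=cv2.INTER_CUBIC)
o=np.zeros((590,800,3),np.uint8); o[:286]=a;o[288:588,:300]=b;o[288:588,300:600]=c;o[288:528,600:]=d
cv2.imwrite("pics/crop1.png",o)
```

```text
(no output)
```

View pics/crop1.png

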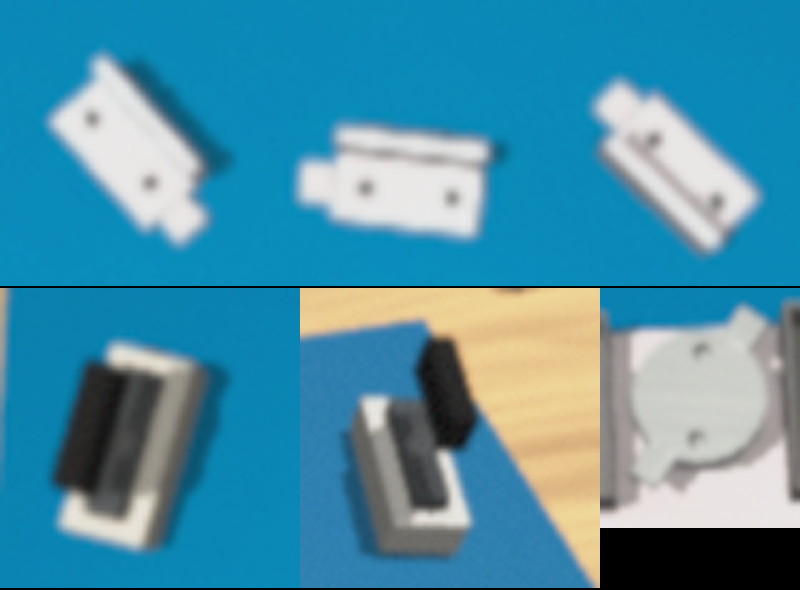

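Bracket A (left) has its foot to the right of the tongue heading, so it is right-hand. By the same rule B (middle) is left-hand and C (right) is right-hand. Next I'll compute positions.

```bash
cat > h.py <<'E'
import cv2, numpy as np
from scipy.spatial.transform import Rotation as R
from plant import robot, read_camera
def p2w(c,uv,z):
    E=np.array(c["extrinsics"]);K=np.array(c["K"]);Rm=E[:3,:3];o=-Rm.T@E[:3,3]
    uv=np.atleast_2d(np.array(uv,float)); d=np.c_[uv,np.ones(len(uv))]@np.linalg.inv(K).T@Rm
    return o+d*((z-o[2])/d[:,2])[:,None]
def w2p(c,P):
    E=np.array(c["extrinsics"]);K=np.array(c["K"]);q=np.atleast_2d(P)@E[:3,:3].T+E[:3,3];q=q@K.T
    return q[:,:2]/q[:,2:]
def pose():
    s=robot.read_state();Y=R.from_rotvec(s["orientation"]).as_matrix()
    return s,np.degrees(np.arctan2(Y[1,1],Y[0,1]))   # world angle of closing line
def go(P,line):  # mm deltas to put TCP at P with flange/bar direction 'line' deg (closing line = line+90)
    s,a=pose(); d=(line+90-a+90)%180-90
    print("delta mm",np.round((np.array(P)-s["tool_pos"])*1000,1),"yaw",round(d,1),"or",round(d-180*np.sign(d),1),"q6",round(s["q"][5],2),"F",np.round(s["force"],1))
def blobs(c):
    hsv=cv2.cvtColor(c["image"],cv2.COLOR_BGR2HSV)
    m=((hsv[...,1]<60)&(hsv[...,2]>150)).astype(np.uint8)
    n,l,st,ce=cv2.connectedComponentsWithStats(m)
    return [(st[i,4],ce[i].round(1).tolist()) for i in range(1,n) if 90<st[i,4]<4000 and 80<ce[i][0]<430 and 100<ce[i][1]<290],l
E
python3 - <<'E'
from h import *
c=read_camera("top");print("cam",p2w(c,[250,190],0), -np.array(c["extrinsics"])[:3,:3].T@np.array(c["extrinsics"])[:3,3])
B=lambda L:[(185+x/5.714-.4,180+y/5.714-.4) for x,y in L]
for n,L in dict(A=[(100,65),(201,172)],B=[(489,152),(337,139)],C=[(715,242),(608,145)]).items():
    w=p2w(c,B(L),.046)[:,:2];d=w[1]-w[0];print(n,w.mean(0).round(4),"len",np.hypot(*d).round(4),"ang",np.degrees(np.arctan2(d[1],d[0])).round(1))
w=p2w(c,[(235+(x-600)/4-.4,110+(y-288)/4-.4) for x,y in[(699.5,397),(700,350),(697,439),(632,397),(767,397)]],.074);print(w.round(4))
print("hole ang",np.degrees(np.arctan2(*(w[1]-w[2])[[1,0]])))
im=c["image"];hsv=cv2.cvtColor(im,cv2.COLOR_BGR2HSV);print(blobs(c)[0])
roi=np.zeros(im.shape[:2],np.uint8);roi[155:215,80:140]=1
for n,m,z in(("cream",hsv[...,2]>200,.030),("black",hsv[...,2]<45,.1)):
    m=(m&(hsv[...,1]<90)).astype(np.uint8)*roi if n=="cream" else m.astype(np.uint8)*roi
    pts=cv2.findNonZero(m);r=cv2.minAreaRect(pts);bx=p2w(c,cv2.boxPoints(r),z)
    e=np.linalg.norm(np.diff(bx,axis=0),axis=1);k=np.argmax(e[:2]);d=bx[k+1]-bx[k]
    print(n,len(pts),bx.mean(0).round(4),e.round(3),np.degrees(np.arctan2(d[1],d[0])))
# bins: dark grey
E
```

```text
cam [[0.52232378 0.01978684 0.        ]] [3.50336731e-01 1.26061384e-03 1.35633353e+00]
A [0.4874 0.1238] len 0.0698 ang -135.8
B [4.76e-01 3.00e-04] len 0.0715 ang 85.7
C [ 0.4549 -0.116 ] len 0.0671 ang 48.1
[[ 0.656  -0.0047  0.074 ]
 [ 0.6881 -0.0047  0.074 ]
 [ 0.6275 -0.0033  0.074 ]
 [ 0.6556  0.0403  0.074 ]
 [ 0.6564 -0.0497  0.074 ]]
hole ang -1.3119600054312217
[(np.int32(3321), [260.2, 153.7]), (np.int32(132), [384.9, 139.9]), (np.int32(231), [105.7, 188.8]), (np.int32(432), [208.0, 206.2]), (np.int32(397), [302.4, 208.6]), (np.int32(470), [254.8, 211.0]), (np.int32(220), [175.8, 238.7]), (np.int32(133), [353.0, 241.4])]
cream 110 [0.526  0.4185 0.03  ] [0.102 0.045 0.102] -11.206464213854137
black 167 [0.5238 0.4123 0.1   ] [0.06  0.019 0.06 ] -14.292837631678603
```

Run:
```python
from h import *
c=read_camera("top")
w=p2w(c,[(281,113),(348,110),(350,158),(284,163)],.065);print("Rbin",w.mean(0).round(4),w.round(3)[:,:2].tolist())
w=p2w(c,[(172,120),(239,116),(241,165),(173,168)],.065);print("Lbin",w.mean(0).round(4))
w=p2w(c,[(176,177),(347,168)],.01);d=w[0]-w[1];print("plate",np.linalg.norm(d),np.degrees(np.arctan2(d[1],d[0]))-90)
s,a=pose();print("closing",a);go([.4549,-.116,.15],48.1)
```

```text
Rbin [ 0.6622 -0.1554  0.065 ] [[0.724, -0.062], [0.734, -0.242], [0.603, -0.246], [0.588, -0.071]]
Lbin [0.6425 0.1381 0.065 ]
plate 0.4747959275640298 3.633819288905869
closing -65.147646213334
delta mm [202.8 428.1 -68. ] yaw 23.2 or -156.8 q6 -0.09 F [-0.6 -0.1  0.5]
```

```bash
python3 -m inch '[17,36,0,2,100,34,71,0,4,100,51,107,0,6,100,68,143,0,8,100,85,178,0,10,100,101,214,0,12,100,118,250,0,14,100,135,285,0,16,100,152,321,0,18,100,169,357,0,20,100]' 40 && python3 -m inch '[17,36,-20,2,100,34,71,-60,3,100,34,71,-90,3,100,34,71,-90,3,100,34,71,-90,3,100]'
python3 - <<'E'
from h import *
c=read_camera("top");cv2.imwrite("pics/t2.png",cv2.resize(c["image"][170:240,180:330],(800,373),interpolation=cv2.INTER_CUBIC));print(blobs(c)[0])
go([.4549,-.116,.012],48.1)
E
```

```text
t: 1.03
tool_pos: [0.4215, -0.1856, 0.2187]
orientation: [2.903, 1.201, 0.0]
force: [1.4, -0.3, 0.2]
opening: 0.093
gripper_force: 0.0
t: 1.45
tool_pos: [0.4531, -0.1151, 0.1263]
orientation: [-2.867, -1.275, 0.007]
force: [0.3, -0.8, -0.3]
opening: 0.0931
gripper_force: 0.0
[(np.int32(126), [385.0, 139.9]), (np.int32(214), [333.9, 164.3]), (np.int32(1802), [325.6, 193.3]), (np.int32(430), [208.0, 206.2]), (np.int32(128), [102.1, 200.8]), (np.int32(471), [254.9, 211.0]), (np.int32(144), [138.8, 238.1])]
delta mm [   0.3    0.5 -116.7] yaw 0.2 or -179.8 q6 0.38 F [ 0.1 -0.4  0.3]
```

View pics/t2.png

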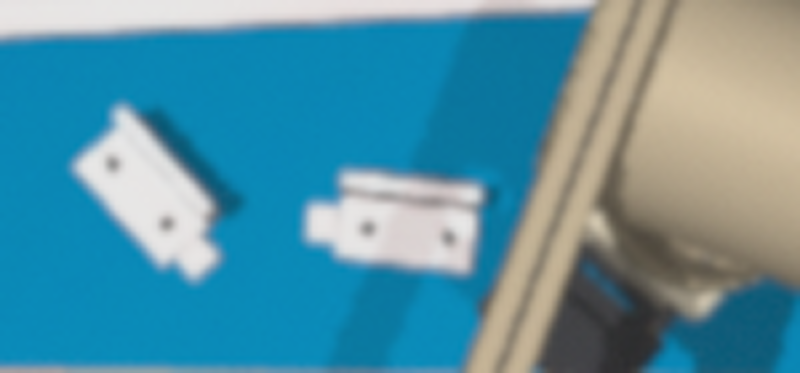

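The arm now covers C; A and B haven't moved. I'll descend and grip C.

```bash
python3 -m inch '[0,0,-30,0,100,0,0,-60,0,100,0,0,-90,0,100,0,0,-105,0,100,0,0,-114,0,100,0,0,-114,0,100,0,0,-114,0,0,0,0,-114,0,0,0,0,-114,0,0,0,0,-114,0,0]' 35 && python3 -m inch '[0,0,0,0,0,0,0,0,0,0,0,0,0,0,0,0,0,20,0,0,0,0,60,0,0,0,0,100,0,0,0,0,130,0,0,0,0,130,0,0]'
python3 -c "
from h import *
go([.664,-.115,.13],3.6)"
```

```text
t: 2.33
tool_pos: [0.4564, -0.117, 0.0162]
orientation: [2.87, 1.273, 0.003]
force: [0.0, 1.0, 0.4]
opening: 0.0713
gripper_force: 0.0
t: 3.0
tool_pos: [0.4593, -0.1179, 0.1523]
orientation: [2.864, 1.271, 0.013]
force: [1.6, -0.7, -0.2]
opening: 0.0175
gripper_force: 0.0
delta mm [204.7   2.9 -22.3] yaw -44.3 or 135.7 q6 0.38 F [ 1.6 -0.7 -0.2]
```

```bash
python3 -m inch '[-60,-150,0,0,100,-60,-150,0,0,100,-60,-150,0,0,100,-60,-150,0,0,100,-60,-150,0,0,100,-60,-150,0,0,100,-60,-150,0,0,100,-60,-150,0,0,100]'
python3 - <<'E'
from h import *
c=read_camera("top");cv2.imwrite("pics/t3.png",cv2.resize(c["image"][170:240,185:335],(800,373),interpolation=cv2.INTER_CUBIC));print(blobs(c)[0])
E
```

```text
t: 3.67
tool_pos: [0.3955, -0.2653, 0.1442]
orientation: [-2.87, -1.275, -0.0]
force: [1.1, 0.1, -0.5]
opening: 0.0664
gripper_force: 0.0
[(np.int32(3326), [260.2, 153.7]), (np.int32(132), [384.9, 139.9]), (np.int32(235), [105.8, 188.8]), (np.int32(432), [208.0, 206.2]), (np.int32(384), [302.3, 208.3]), (np.int32(472), [254.8, 211.0])]
```

View pics/t3.png

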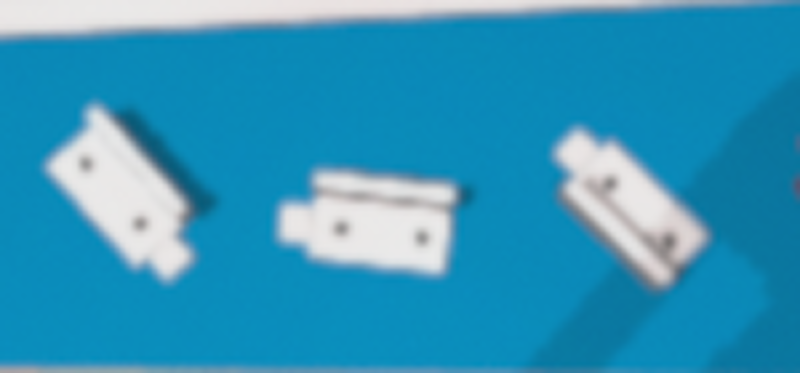

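C hasn't moved; the fingers just need longer to close. I'll go back with a smaller opening.

```bash
python3 -m inch '[15,37,0,0,65,30,75,0,0,65,45,112,0,0,65,58,148,0,0,65,58,148,-40,0,65,58,148,-80,0,65,58,148,-110,0,65,58,148,-130,0,65,58,148,-133,0,65,58,148,-133,0,0]' 35 && python3 -m inch '[0,0,0,0,0,0,0,0,0,0,0,0,0,0,0,0,0,0,0,0,0,0,0,0,0,0,0,0,0,0,0,0,0,0,0,0,0,0,0,0,0,0,0,0,0,0,0,0,0,0]'
python3 -c "
from h import *
go([.664,-.115,.13],3.6)"
```

```text
t: 4.55
tool_pos: [0.452, -0.1168, 0.0104]
orientation: [-2.868, -1.276, 0.004]
force: [1.0, -0.8, -0.1]
opening: 0.0571
gripper_force: 0.0
t: 5.38
tool_pos: [0.4534, -0.1186, 0.0119]
orientation: [2.871, 1.274, 0.0]
force: [-0.5, -0.1, 2.0]
opening: 0.0076
gripper_force: 35.0
delta mm [210.6   3.6 118.1] yaw -44.3 or 135.7 q6 0.37 F [-0.5 -0.1  2. ]
```

```bash
python3 -m inch '[0,0,15,0,0,0,0,50,0,0,0,0,90,-5,0,20,1,120,-11,0,55,2,120,-17,0,90,3,120,-23,0,125,4,120,-29,0,155,5,120,-35,0,180,6,120,-40,0,200,6,120,-44.3,0]' && python3 -m inch '[0,0,0,0,0,0,0,0,0,0]'
python3 -c "
from h import *
print(pose()[0]['opening']);go([.653,-.1126,.029],3.6)"
```

```text
t: 6.22
tool_pos: [0.6544, -0.1118, 0.1303]
orientation: [-3.14, -0.091, 0.002]
force: [0.5, -0.3, -0.2]
opening: 0.0078
gripper_force: 35.0
t: 6.38
tool_pos: [0.653, -0.1121, 0.13]
orientation: [-3.139, -0.1, 0.004]
force: [-0.6, 0.3, -2.4]
opening: 0.0078
gripper_force: 35.0
0.007818769600125605
delta mm [   0.    -0.5 -101. ] yaw -0.0 or 180.0 q6 1.26 F [-0.6  0.3 -2.4]
```

```bash
python3 -m inch '[0,0,-35,0,0,0,0,-70,0,0,0,0,-90,0,0,0,0,-98,0,0,0,0,-103,0,0,0,0,-103,0,0,0,0,-103,0,25,0,0,-103,0,25,0,0,-103,0,25,0,0,-103,0,25]' && python3 -m inch '[0,0,10,0,25,0,0,50,0,25,0,0,90,0,40,0,0,125,0,65]'
python3 -c "
from h import *
go([.476,.0003,.13],85.7)
c=read_camera('top');print(blobs(c)[0])"
```

```text
t: 7.22
tool_pos: [0.6544, -0.1127, 0.0305]
orientation: [3.139, 0.098, 0.004]
force: [0.2, -0.5, 0.2]
opening: 0.0225
gripper_force: 0.0
t: 7.55
tool_pos: [0.6533, -0.1124, 0.1567]
orientation: [3.14, 0.097, 0.001]
force: [0.9, -0.2, 0.4]
opening: 0.032
gripper_force: 0.0
delta mm [-177.3  112.7  -26.7] yaw 82.1 or -97.9 q6 1.26 F [ 0.9 -0.2  0.4]
[(np.int32(127), [384.9, 140.1]), (np.int32(136), [305.4, 148.8]), (np.int32(430), [208.0, 206.2]), (np.int32(130), [102.2, 200.7]), (np.int32(197), [246.4, 209.8])]
```

```bash
python3 -m inch '[-15,9,0,7,65,-30,19,0,14,65,-45,28,0,21,65,-60,38,0,28,65,-75,47,0,35,65,-90,56,0,42,65,-105,66,0,49,65,-120,75,0,56,65,-135,85,0,63,65,-150,94,0,70,65]' && python3 -m inch '[-14,9,-10,6,65,-28,19,-20,12,65,-28,19,-20,12,65,-28,19,-20,12,65]'
python3 -c "
from h import *
go([.476,.0003,.012],85.7)
for n in('top','scene'):
  c=read_camera(n);cv2.imwrite('pics/%s4.png'%n,c['image'])
  print(blobs(c)[0])"
```

```text
t: 8.43
tool_pos: [0.5027, -0.0179, 0.1545]
orientation: [2.51, 1.888, 0.001]
force: [0.2, 0.7, 1.1]
opening: 0.06
gripper_force: 0.0
t: 8.77
tool_pos: [0.4749, 0.0008, 0.134]
orientation: [2.307, 2.132, 0.0]
force: [-0.4, 0.3, 0.7]
opening: 0.06
gripper_force: 0.0
delta mm [   1.1   -0.5 -122. ] yaw 0.2 or -179.8 q6 -0.03 F [-0.4  0.3  0.7]
[(np.int32(1432), [260.2, 136.8]), (np.int32(444), [304.4, 138.9]), (np.int32(133), [384.9, 139.9]), (np.int32(1835), [256.5, 179.9]), (np.int32(234), [105.7, 188.9]), (np.int32(101), [410.0, 239.0])]
[(np.int32(216), [401.2, 198.4]), (np.int32(136), [297.2, 199.0]), (np.int32(98), [119.5, 202.9]), (np.int32(101), [252.8, 201.0]), (np.int32(2360), [257.5, 263.2]), (np.int32(604), [205.8, 273.6])]
```

View pics/scene4.png

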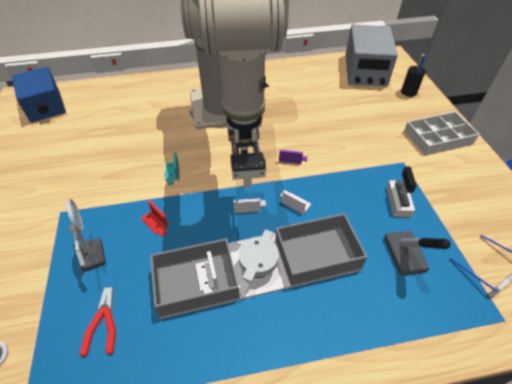

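C stands in the right bin at (207,272). B is at (248,205) and A at (295,202), both still in place. I'll grip B.

```bash
python3 -m inch '[1,0,-40,0,65,1,0,-80,0,65,1,0,-110,0,65,1,0,-122,0,65,1,0,-122,0,65,1,0,-122,0,0,1,0,-122,0,0,1,0,-122,0,0,1,0,-122,0,0,1,0,-122,0,0]' 35 && python3 -m inch '[0,0,0,0,0,0,0,0,0,0,0,0,0,0,0,0,0,0,0,0,0,0,0,0,0,0,0,0,0,0,0,0,10,0,0,0,0,50,0,0,0,0,90,0,0,0,0,120,0,0]'
python3 -c "
from h import *
go([.637,.142,.13],3.6)"
```

```text
t: 9.7
tool_pos: [0.4774, 0.0004, 0.013]
orientation: [2.305, 2.132, 0.002]
force: [-0.1, -0.9, -0.0]
opening: 0.0316
gripper_force: 0.0
t: 10.53
tool_pos: [0.4762, 0.0006, 0.1346]
orientation: [2.306, 2.133, 0.001]
force: [0.6, -1.1, -0.4]
opening: 0.0075
gripper_force: 35.0
delta mm [160.8 141.4  -4.6] yaw -82.0 or 98.0 q6 -0.03 F [ 0.6 -1.1 -0.4]
```

```bash
python3 -m inch '[14,11,0,-7,0,28,21,0,-14,0,41,32,0,-21,0,54,42,0,-28,0,68,53,0,-35,0,81,63,0,-42,0,95,74,0,-49,0,108,84,0,-56,0,122,95,0,-63,0,135,105,0,-70,0]' && python3 -m inch '[14,11,0,-6,0,27,21,0,-12,0,27,21,-30,-12,0,27,21,-60,-12,0,27,21,-85,-12,0,27,21,-100,-12,0,27,21,-105,-12,0,27,21,-105,-12,0,27,21,-105,-12,25,27,21,-105,-12,25]'  && python3 -m inch '[0,0,0,0,25,0,0,0,0,25,0,0,10,0,25,0,0,50,0,25,0,0,90,0,40,0,0,120,0,65]'
python3 -c "
from h import *
go([.4874,.1238,.13],-135.8)
c=read_camera('top');print(blobs(c)[0])"
```

```text
t: 11.37
tool_pos: [0.6114, 0.1062, 0.1317]
orientation: [-3.114, -0.416, 0.002]
force: [0.2, -1.0, -0.5]
opening: 0.0078
gripper_force: 35.0
t: 12.2
tool_pos: [0.6389, 0.1266, 0.0278]
orientation: [-3.14, -0.097, -0.002]
force: [0.5, -0.1, -0.0]
opening: 0.0169
gripper_force: 0.0
t: 12.7
tool_pos: [0.6389, 0.1267, 0.1508]
orientation: [-3.14, -0.098, -0.004]
force: [1.3, 0.5, 1.0]
opening: 0.0325
gripper_force: 0.0
delta mm [-151.5   -2.9  -20.8] yaw 40.6 or -139.4 q6 1.63 F [1.3 0.5 1. ]
[(np.int32(3984), [197.2, 126.0]), (np.int32(1728), [278.7, 159.8]), (np.int32(443), [304.5, 138.9]), (np.int32(132), [384.9, 139.9]), (np.int32(248), [204.8, 152.4]), (np.int32(239), [105.9, 188.7]), (np.int32(146), [388.4, 239.6])]
```

```bash
python3 -m inch '[-22,0,0,6,65,-44,0,0,12,65,-66,-1,0,18,65,-88,-1,0,24,65,-110,-2,0,30,65,-130,-2,0,36,65,-151,-3,-10,40.6,65,-151,-3,-20,40.6,65,-151,-3,-20,40.6,65]'
python3 -c "
from h import *
go([.4874,.1238,.012],-135.8)
c=read_camera('scene');print(blobs(c)[0]);cv2.imwrite('pics/scene5.png',cv2.resize(c['image'][150:330,140:420],(800,514)))"
```

```text
t: 13.5
tool_pos: [0.4857, 0.1235, 0.1252]
orientation: [-2.911, -1.179, 0.003]
force: [-0.4, 0.1, 0.1]
opening: 0.0604
gripper_force: 0.0
delta mm [   1.7    0.3 -113.2] yaw 0.1 or -179.9 q6 0.95 F [-0.4  0.1  0.1]
[(np.int32(146), [240.1, 118.6]), (np.int32(119), [345.0, 170.1]), (np.int32(226), [401.0, 198.4]), (np.int32(123), [130.1, 201.3]), (np.int32(772), [325.2, 248.9]), (np.int32(2384), [257.5, 263.4]), (np.int32(372), [296.3, 258.3]), (np.int32(706), [207.3, 273.7])]
```

View pics/scene5.png

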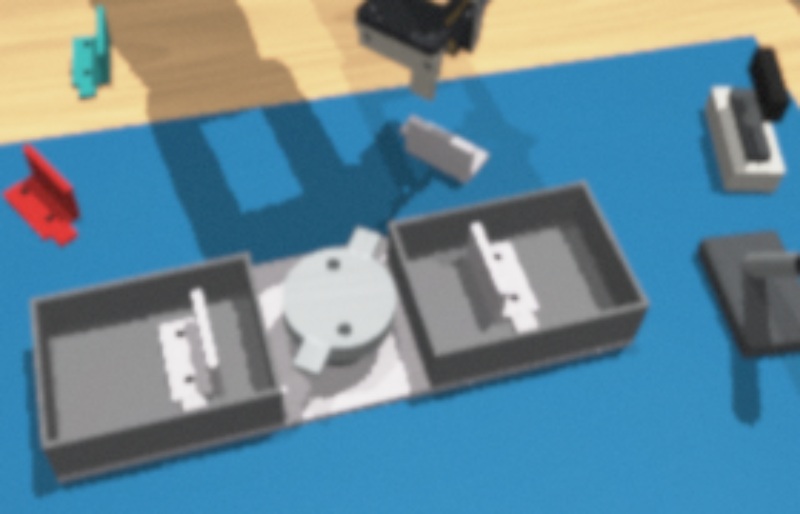

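B is in the left bin and C in the right. A is at about (296,202), unmoved. I'll grip A.

```bash
python3 -m inch '[1,0,-40,0,65,1,0,-80,0,65,1,0,-105,0,65,1,0,-113,0,65,1,0,-113,0,65,1,0,-113,0,0,1,0,-113,0,0,1,0,-113,0,0,1,0,-113,0,0,1,0,-113,0,0]' 35 && python3 -m inch '[0,0,0,0,0,0,0,0,0,0,0,0,0,0,0,0,0,0,0,0,0,0,0,0,0,0,0,0,0,0,0,0,10,0,0,0,0,50,0,0,0,0,90,0,0,0,0,120,0,0]'
python3 -c "
from h import *
go([.6747,-.1955,.13],3.6)"
```

```text
t: 14.38
tool_pos: [0.4894, 0.1238, 0.015]
orientation: [2.911, 1.18, 0.004]
force: [-0.7, -0.3, -0.1]
opening: 0.0316
gripper_force: 0.0
t: 15.22
tool_pos: [0.4885, 0.1236, 0.1369]
orientation: [2.911, 1.181, 0.002]
force: [1.6, 0.5, 0.3]
opening: 0.0076
gripper_force: 35.0
delta mm [ 186.2 -319.1   -6.9] yaw -40.6 or 139.4 q6 0.95 F [1.6 0.5 0.3]
```

```bash
python3 -m inch '[18,-32,0,-4,0,37,-64,0,-8,0,56,-96,0,-12,0,74,-128,0,-16,0,93,-160,0,-20,0,112,-192,0,-24,0,130,-224,0,-28,0,149,-256,0,-32,0,168,-288,0,-36,0,186,-319,0,-40.6,0]' && python3 -m inch '[0,0,0,0,0,0,0,0,0,0,0,0,-40,0,0,0,0,-75,0,0,0,0,-98,0,0,0,0,-106,0,0,0,0,-106,0,0,0,0,-106,0,25,0,0,-106,0,25,0,0,-106,0,25]'  && python3 -m inch '[0,0,0,0,25,0,0,10,0,25,0,0,50,0,25,0,0,90,0,40,0,0,130,0,65,0,0,130,0,65]'
python3 -c "
from h import *
go([.526,.4165,.15],-12)"
```

```text
t: 16.05
tool_pos: [0.6747, -0.1973, 0.134]
orientation: [-3.14, -0.092, 0.0]
force: [1.8, 0.5, -1.2]
opening: 0.0077
gripper_force: 35.0
t: 16.88
tool_pos: [0.6748, -0.195, 0.0289]
orientation: [3.14, 0.099, 0.002]
force: [0.2, -0.1, -0.8]
opening: 0.022
gripper_force: 0.0
t: 17.38
tool_pos: [0.6792, -0.1972, 0.1706]
orientation: [3.134, 0.097, 0.024]
force: [1.2, -0.5, 1.3]
opening: 0.0388
gripper_force: 0.0
delta mm [-153.2  613.7  -20.6] yaw -15.6 or 164.4 q6 1.15 F [ 1.2 -0.5  1.3]
```

Brackets are done. Next I'll refine the block and collar from the initial, unobstructed pictures.

Run:
```python
import cv2, numpy as np
t=cv2.imread("pics/top0.png"); s=cv2.imread("pics/scene0.png")
o=np.zeros((600,800,3),np.uint8)
r=lambda im,x,y,w,h:cv2.resize(im[y:y+h,x:x+w],None,fx=8,fy=8,interpolation=cv2.INTER_CUBIC)
o[:296,:400]=r(t,235,117,50,37); o[:296,400:]=r(s,233,230,50,37)[:, :]
o[300:596,:400]=r(t,82,168,50,37)[:, :]; o[300:596,400:]=r(s,380,180,50,37)
for x in range(0,800,80): cv2.line(o,(x,0),(x,4),(0,255,255),1)
cv2.imwrite("pics/crop2.png",o)
```

```text
(no output)
```

View pics/crop2.png

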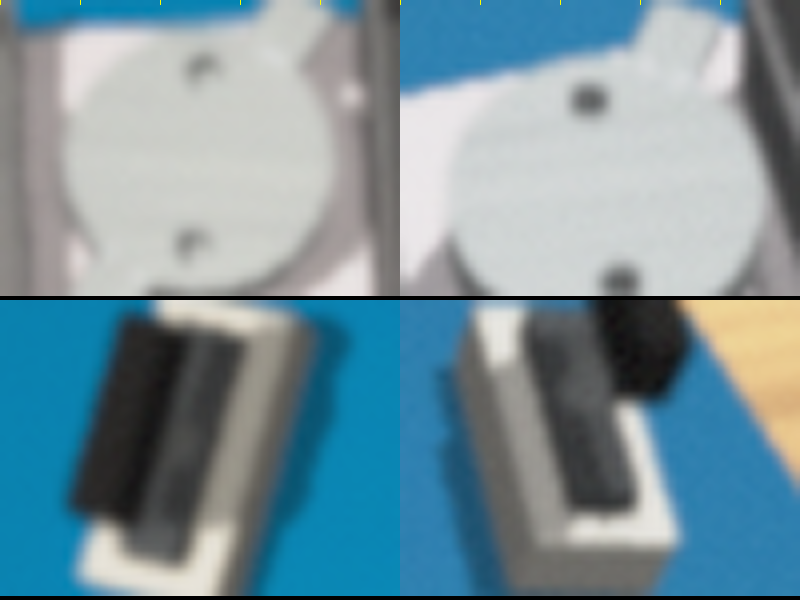

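The collar holes show in scene at crop (590,101) and (622,282), and in top at (204,72) and (191,247). The block corners are visible in both views.

Run:
```python
from h import *
t=read_camera("top");s=read_camera("scene")
def f(c,x0,y0,L,z,ox,oy): return p2w(c,[(x0+(x-ox)/8-.44,y0+(y-oy)/8-.44) for x,y in L],z)
for n,w in(("top holes",f(t,235,117,[(204,72),(191,247)],.074,0,0)),("scene holes",f(s,233,230,[(590,101),(622,282)],.074,400,0))):
    d=w[0]-w[1];a=np.degrees(np.arctan2(d[1],d[0]));print(n,w.mean(0).round(4),np.linalg.norm(d).round(4),(a%180).round(1))
print("disc top",f(t,235,117,[(63,160),(335,160)],.074,0,0).mean(0).round(4),"scene",f(s,233,230,[(447,191),(768,191)],.074,400,0).mean(0).round(4))
print("block scene corners",f(s,380,180,[(537,545),(682,543)],.030,400,300).round(4)[:,:2].tolist())
print("block top corners",f(t,82,168,[(75,580),(155,302),(300,318),(222,600)],.030,0,300).round(4)[:,:2].tolist())
# predicted pixel of block rect for a hypothesis
for nm,c in(("top",t),("scene",s)):
    im=cv2.imread(f"pics/{nm}0.png");g=cv2.cvtColor(im,cv2.COLOR_BGR2HSV)
    m=((g[...,2]>190)&(g[...,1]<70)).astype(np.uint8);r=np.zeros_like(m)
    (r[155:215,80:140] if nm=="top" else r[175:222,385:418])[:]=1
    b=cv2.boxPoints(cv2.minAreaRect(cv2.findNonZero(m*r)));w=p2w(c,b,.03);print(nm,w.mean(0).round(4),np.linalg.norm(np.diff(w,axis=0),axis=1).round(3))
```

```text
top holes [ 0.657  -0.0041  0.074 ] 0.0597 176.4
scene holes [ 0.6594 -0.0042  0.074 ] 0.0592 177.4
disc top [ 0.6568 -0.0046  0.074 ] scene [ 0.66   -0.0038  0.074 ]
block scene corners [[0.5752, 0.3813], [0.5834, 0.428]]
block top corners [[0.4793, 0.4529], [0.5756, 0.4302], [0.5706, 0.3799], [0.473, 0.4022]]
top [0.5248 0.417  0.03  ] [0.105 0.046 0.105]
scene [0.5256 0.4192 0.03  ] [0.047 0.119 0.043]
```

```bash
python3 -m inch '[-15,15,10,7,65,-30,30,20,14,65,-50,50,30,21,65,-70,70,30,28,65,-90,95,30,35,65,-110,120,30,42,65,-130,145,30,49,65,-140,170,30,56,65,-150,195,30,63,65,-155,220,30,70,65]' && python3 -m inch '[0,25,0,7,65,0,50,0,14,65,0,75,0,21,65,0,100,0,28,65,0,125,0,35,65,0,150,0,42,65,0,175,0,49,65,0,200,0,56,65,0,220,0,63,65,0,240,0,70,65]' && python3 -m inch '[0,30,0,7,65,2,70,0,14,65,2,110,0,21,65,2,145,0,23,65,2,154,0,24,65,2,154,0,24,65]'
python3 -c "
from h import *
go([.5265,.4165,.073],-12.5)"
```

```text
t: 18.32
tool_pos: [0.517, 0.0257, 0.1862]
orientation: [-2.509, -1.887, 0.003]
force: [-0.1, -1.2, -0.3]
opening: 0.0605
gripper_force: 0.0
t: 19.15
tool_pos: [0.518, 0.2655, 0.1859]
orientation: [-0.972, -2.985, 0.003]
force: [0.3, -0.2, 0.3]
opening: 0.0602
gripper_force: 0.0
t: 19.65
tool_pos: [0.5195, 0.4206, 0.1854]
orientation: [-0.334, -3.121, 0.003]
force: [0.1, -0.1, -0.1]
opening: 0.0604
gripper_force: 0.0
delta mm [   7.    -4.1 -112.4] yaw -0.3 or 179.7 q6 -0.75 F [ 0.1 -0.1 -0.1]
```

```bash
python3 -m inch '[7,-4,-20,0,65,7,-4,-50,0,65,7,-4,-80,0,65,7,-4,-100,0,65,7,-4,-112,0,65,7,-4,-112,0,65,7,-4,-112,0,0,7,-4,-112,0,0,7,-4,-112,0,0,7,-4,-112,0,0]' 20 && python3 -m inch '[0,0,0,0,0,0,0,0,0,0,0,0,0,0,0,0,0,0,0,0,0,0,0,0,0,0,0,0,0,0,0,0,0,0,0]' && python3 -m inch '[0,0,0,0,0,0,0,0,0,0]' 55
python3 -c "
from h import *
s,a=pose();print(s['wrist_torque'])
go([.5265,.4165,.073],-12.5)
c=read_camera('scene');cv2.imwrite('pics/s6.png',cv2.resize(c['image'][120:240,340:480],(700,600)))"
```

```text
t: 20.48
tool_pos: [0.5293, 0.4153, 0.0779]
orientation: [0.34, 3.121, 0.003]
force: [-0.1, 0.4, 0.2]
opening: 0.0384
gripper_force: 0.0
t: 21.07
tool_pos: [0.5284, 0.4148, 0.076]
orientation: [0.34, 3.123, 0.001]
force: [-0.9, 1.0, 4.0]
opening: 0.0178
gripper_force: 20.0
t: 21.23
tool_pos: [0.5284, 0.4148, 0.0761]
orientation: [0.34, 3.123, 0.001]
force: [-0.6, 0.3, 4.0]
opening: 0.0178
gripper_force: 55.0
[ 0.10518861  0.03348487 -0.01146877]
delta mm [-1.9  1.7 -3.1] yaw -0.1 or 179.9 q6 -0.76 F [-0.6  0.3  4. ]
```

View pics/s6.png

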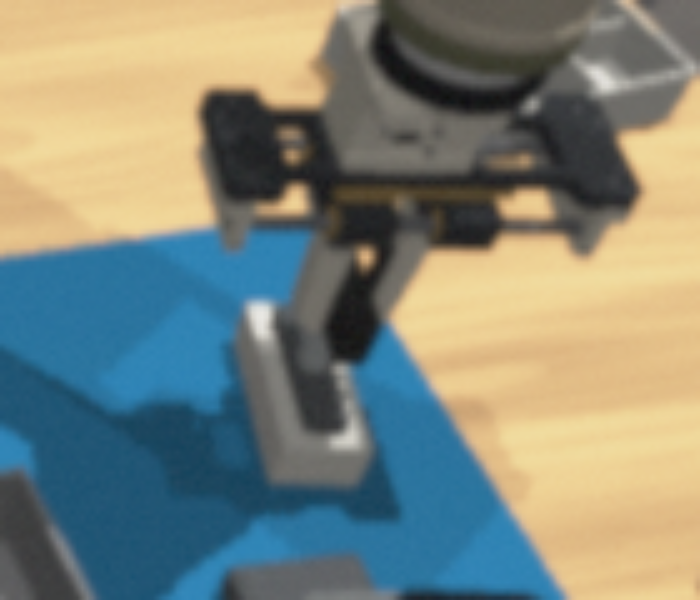

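The fingers are on the bar at 17.8 mm opening and the spanner is still seated. Lifting it.

```bash
python3 -m inch '[0,0,5,0,0,0,0,15,0,0,0,0,30,0,0,0,0,50,0,0,0,0,75,0,0,0,0,95,0,0,0,-20,95,0,0,0,-50,95,0,0,0,-85,95,0,0,0,-125,95,0,0]' && python3 -m inch '[0,-40,0,1,0,0,-80,0,2,0,15,-120,0,3,0,35,-155,0,5,0,55,-190,0,6,0,80,-220,0,7,0,105,-250,0,8,0,120,-275,0,9,0,131,-295,0,9.5,0,131,-295,0,9.5,0]' && python3 -m inch '[0,0,0,0,0,0,0,0,0,0]'
python3 - <<'E'
from h import *
print(pose()[0]['opening'],pose()[0]['wrist_torque'])
go([.660,-.0052,.120],-3)
for n in("top","scene"):
    c=read_camera(n);cv2.imwrite(f"pics/{n}7.png",c["image"])
a=cv2.imread("pics/top7.png")[110:175,220:300];b=cv2.imread("pics/scene7.png")[200:300,210:310]
o=np.zeros((400,800,3),np.uint8);o[:325,:400]=cv2.resize(a,(400,325),interpolation=cv2.INTER_CUBIC);o[:,400:]=cv2.resize(b,(400,400),interpolation=cv2.INTER_CUBIC)
cv2.imwrite("pics/c7.png",o)
E
```

```text
t: 22.12
tool_pos: [0.5273, 0.2889, 0.1708]
orientation: [-0.338, -3.123, 0.001]
force: [0.2, -1.7, -2.4]
opening: 0.0179
gripper_force: 55.0
t: 22.95
tool_pos: [0.6601, -0.0104, 0.1705]
orientation: [-0.086, -3.14, 0.003]
force: [-0.7, 0.1, -3.6]
opening: 0.018
gripper_force: 55.0
t: 23.12
tool_pos: [0.6585, -0.0051, 0.1705]
orientation: [-0.081, -3.139, -0.001]
force: [0.7, 0.4, -4.0]
opening: 0.0181
gripper_force: 55.0
0.01805962673217383 [ 0.09144416 -0.12461025 -0.0155638 ]
delta mm [  1.5  -0.1 -50.5] yaw -0.0 or 180.0 q6 -1.6 F [ 0.7  0.4 -4. ]
```

View pics/c7.png

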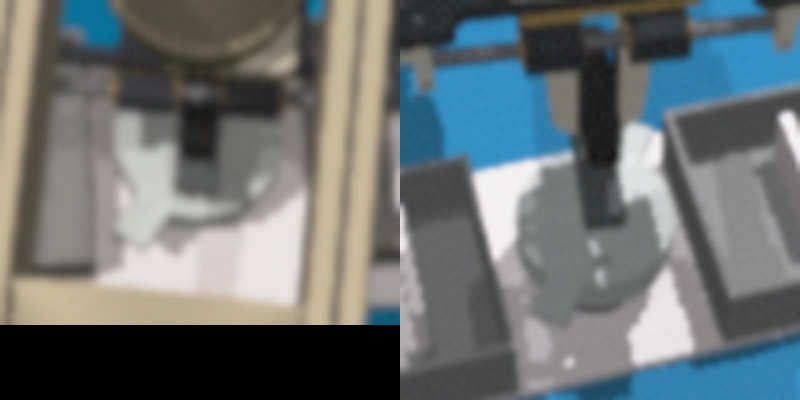

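Spanner and collar line up in the scene view. I'll descend to just above contact, then ease in while watching the force.

```bash
python3 -m inch '[1.5,0,-10,0,0,1.5,0,-20,0,0,1.5,0,-30,0,0,1.5,0,-35,0,0,1.5,0,-38,0,0,1.5,0,-40,0,0,1.5,0,-42,0,0,1.5,0,-42,0,0]'
python3 -c "
from h import *
print(pose()[0]['wrist_torque']);go([.660,-.0052,.120],-3)"
```

```text
t: 23.88
tool_pos: [0.6607, -0.0054, 0.1285]
orientation: [-0.081, -3.14, -0.0]
force: [-0.4, 1.5, -2.9]
opening: 0.0173
gripper_force: 55.0
[ 0.02933866 -0.17392672 -0.0065033 ]
delta mm [-0.7  0.2 -8.5] yaw -0.1 or 179.9 q6 -1.61 F [-0.4  1.5 -2.9]
```

Prongs have entered by about 5 mm with no load. Continuing down.

```bash
python3 -m inch '[0,0,-2,0,0,0,0,-4,0,0,0,0,-6,0,0,0,0,-8,0,0,0,0,-9,0,0,0,0,-9,0,0,0,0,-9,0,0]'
python3 -c "
from h import *
print(pose()[0]['wrist_torque']);go([.660,-.0052,.120],-3)"
```

```text
t: 24.47
tool_pos: [0.6609, -0.0055, 0.1201]
orientation: [0.081, 3.14, -0.0]
force: [-1.3, 0.4, 0.9]
opening: 0.0176
gripper_force: 55.0
[0.01962903 0.15769753 0.0077577 ]
delta mm [-0.9  0.3 -0.1] yaw -0.1 or 179.9 q6 -1.61 F [-1.3  0.4  0.9]
```

```bash
python3 -m inch '[0,0,-1,0,0,0,0,-1,-3,0,0,0,-1,-6,0,0,0,-1,-10,0,0,0,-1,-10,0]' 60
python3 -c "
from h import *
s,a=pose();print(s['wrist_torque'],s['force'],s['tool_pos'],a)"
python3 -m inch '[0,0,0,-4,0,0,0,0,-8,0,0,0,0,-12,0,0,0,0,-16,0,0,0,0,-20,0,0,0,0,-20,0]'
python3 -c "
from h import *
s,a=pose();print(s['wrist_torque'],s['force'],s['tool_pos'],a)"
```

```text
t: 24.88
tool_pos: [0.6615, -0.0053, 0.1201]
orientation: [0.36, 3.119, 0.0]
force: [-1.5, 0.9, 5.3]
opening: 0.0175
gripper_force: 60.0
[0.20315373 0.32852474 0.05654907] [-1.47662355  0.88127385  5.33223424] [ 0.66147989 -0.00527822  0.12006262] 76.83251839545504
t: 25.38
tool_pos: [0.6612, -0.006, 0.12]
orientation: [0.897, 3.009, -0.001]
force: [-2.4, -1.9, 5.8]
opening: 0.0176
gripper_force: 60.0
[-0.26187474  0.55690493  0.06244966] [-2.41967883 -1.93851272  5.7982814 ] [ 0.66118654 -0.00598149  0.12001054] 56.81079595970799
```

```bash
python3 -m inch '[0,0,0,-4,0,0,0,0,-8,0,0,0,0,-12,0,0,0,0,-15,0,0,0,0,-17,0]'
python3 - <<'E'
from h import *
s,a=pose();print(s['wrist_torque'],s['force'],a)
b=read_camera("scene")["image"][200:300,210:310]
cv2.imwrite("pics/c8.png",cv2.resize(b,(400,400),interpolation=cv2.INTER_CUBIC))
E
```

```text
t: 25.8
tool_pos: [0.6608, -0.0065, 0.12]
orientation: [1.33, 2.845, -0.002]
force: [-5.7, -2.6, 7.6]
opening: 0.0177
gripper_force: 60.0
[-0.70808426  1.11187652  0.32736961] [-5.70768644 -2.56368832  7.63736029] 39.89577541592803
```

View pics/c8.png

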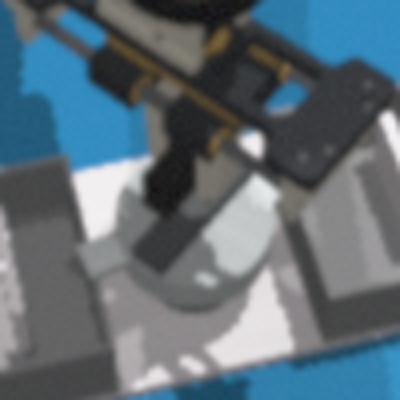

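The collar is turning with the spanner, and a lug is now near the right bin's rim. I'll go on in small steps until the torque jumps.

```bash
for i in 1 2; do python3 -m inch '[0,0,0,-1,0,0,0,0,-2,0,0,0,0,-3,0,0,0,0,-3,0]' >/dev/null
python3 -c "
from h import *
s,a=pose();print(s['wrist_torque'].round(2),s['force'].round(1),a,s['tool_pos'].round(4))"; done
```

```text
[-0.73  1.21  0.16] [-5.3 -4.6  6.8] 36.99954407469256 [ 0.6607 -0.0065  0.1201]
[-0.8   1.32  0.2 ] [-4.4 -4.4  7.5] 33.99569264672397 [ 0.6606 -0.0066  0.1201]
```

```bash
for i in 1 2 3; do python3 -m inch '[0,0,0,-1,0,0,0,0,-2,0,0,0,0,-3,0,0,0,0,-3,0]' >/dev/null
python3 -c "
from h import *
s,a=pose();print(s['wrist_torque'].round(2),s['force'].round(1),a,s['opening'])"; done
```

```text
[-0.77  1.33  0.19] [-5.8 -4.9  8.8] 30.99568523730823 0.018036133720371474
[-0.87  1.39  0.8 ] [-6.1 -5.4  9.7] 28.033362439497843 0.017415334281624725
[-1.05  1.13  1.26] [-6.  -4.8  8.7] 25.07111249159923 0.018076223006187393
```

The torque jumped from 0.2 to 1.26 N m, so the collar is at its stop. I'll unload and lift out.

```bash
for i in 1 2; do python3 -m inch '[0,0,0,1,0,0,0,0,2.5,0,0,0,0,2.5,0]' >/dev/null
python3 -c "
from h import *
s,a=pose();print(s['wrist_torque'].round(2),s['force'].round(1),a)"; done
```

```text
[-1.03  1.23  0.5 ] [-5.2 -5.4  7.2] 27.67006992932364
[-0.71  0.69  0.05] [-3.3 -2.5  6.4] 30.13985115115517
```

```bash
python3 -m inch '[0,0,2,0.5,0,0,0,5,0.5,0,0,0,9,0.5,0,0,0,13,0.5,0,0,0,17,0.5,0,0,0,25,0.5,0,0,0,40,0.5,0,0,0,52,0.5,0,0,0,52,0.5,0]'
python3 - <<'E'
from h import *
s,a=pose();print(s['wrist_torque'],s['force'],a,s['tool_pos'])
ims=[read_camera(n)["image"] for n in("top","scene")]
o=np.zeros((400,800,3),np.uint8);o[:325,:400]=cv2.resize(ims[0][110:175,220:300],(400,325),interpolation=cv2.INTER_CUBIC);o[:,400:]=cv2.resize(ims[1][200:300,210:310],(400,400),interpolation=cv2.INTER_CUBIC)
cv2.imwrite("pics/c9.png",o)
go([.5284,.4148,.171],-12.5)
E
```

```text
t: 28.77
tool_pos: [0.6628, -0.0055, 0.1751]
orientation: [1.555, 2.724, 0.004]
force: [0.8, 0.1, -1.2]
opening: 0.0173
gripper_force: 59.8
[-0.00624628 -0.2244506   0.00951834] [ 0.81058748  0.06298296 -1.22983467] 30.558833369162247 [ 0.6628142  -0.00551156  0.17505972]
delta mm [-133.1  420.3   -0.9] yaw 46.9 or -133.1 q6 -0.62 F [-1.2  0.2 -3.4]
```

View pics/c9.png

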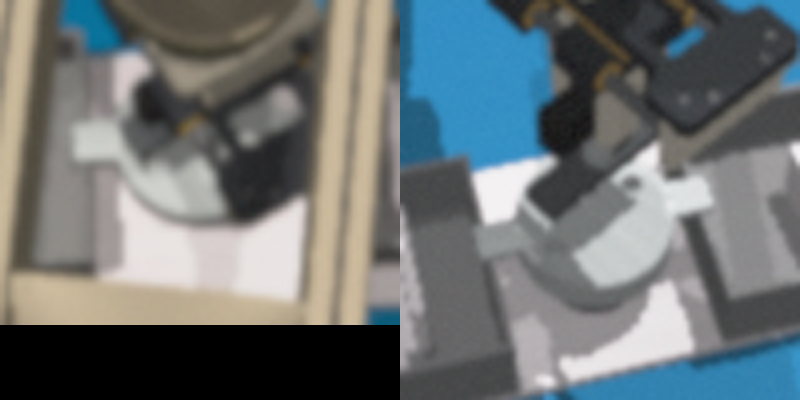

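Both lugs lie over the bin rims and the spanner is free. Returning it to the block.

```bash
python3 -m inch '[-15,15,0,5,0,-35,40,0,10,0,-60,65,0,16,0,-85,95,0,22,0,-108,128,0,28,0,-122,163,0,33,0,-133,200,0,38,0,-133,240,0,42,0,-133,280,0,45,0,-133,320,0,47,0]' && python3 -m inch '[0,35,0,0,0,0,65,0,0,0,0,87,0,0,0,0,98,0,0,0,0,101,0,0,0,0,101,0,0,0,0,101,0,0,0]'
python3 - <<'E'
from h import *
print(pose()[0]['wrist_torque'],pose()[0]['tool_pos'])
go([.5284,.4148,.076],-12.5)
E
```

```text
t: 29.7
tool_pos: [0.5267, 0.3162, 0.1699]
orientation: [-0.336, -3.123, 0.001]
force: [0.5, -0.2, -3.6]
opening: 0.0177
gripper_force: 59.8
t: 30.28
tool_pos: [0.5278, 0.4143, 0.1701]
orientation: [-0.342, -3.122, 0.002]
force: [0.2, -0.2, -2.8]
opening: 0.0178
gripper_force: 59.8
[ 0.03041278 -0.10957341  0.05101683] [0.52783758 0.41426402 0.17009206]
delta mm [  0.6   0.5 -94.1] yaw -0.0 or 180.0 q6 -0.76 F [ 0.2 -0.2 -2.8]
```

```bash
python3 -m inch '[0.5,0.5,-25,0,0,0.5,0.5,-50,0,0,0.5,0.5,-68,0,0,0.5,0.5,-76,0,0,0.5,0.5,-80,0,0,0.5,0.5,-83,0,0,0.5,0.5,-86,0,0,0.5,0.5,-86,0,0]'
python3 - <<'E'
from h import *
print(pose()[0]['wrist_torque'])
go([.5284,.4148,.076],-12.5)
E
```

```text
t: 30.95
tool_pos: [0.5289, 0.4162, 0.0855]
orientation: [0.341, 3.122, 0.002]
force: [-0.6, -0.6, -2.9]
opening: 0.0179
gripper_force: 59.8
[ 0.04082238 -0.18083799  0.0158658 ]
delta mm [-0.5 -1.4 -9.5] yaw -0.0 or 180.0 q6 -0.76 F [-0.6 -0.6 -2.9]
```

No contact force at 0.0855, so the prongs are entering. Continuing until the bridge seats.

```bash
python3 -m inch '[0,0,-3,0,0,0,0,-6,0,0,0,0,-8,0,0,0,0,-9,0,0,0,0,-10,0,0,0,0,-10,0,0]'
python3 -c "
from h import *
s=pose()[0];print(s['wrist_torque'],s['force'],s['tool_pos'])"
```

```text
t: 31.45
tool_pos: [0.5284, 0.4165, 0.0761]
orientation: [0.34, 3.122, 0.001]
force: [-4.2, -1.8, 6.2]
opening: 0.0177
gripper_force: 59.8
[-0.42641104  0.48524763 -0.03607136] [-4.1973096  -1.8028327   6.19740013] [0.52840807 0.41646262 0.07612585]
```

```bash
python3 -m inch '[0,0,0,0,60,0,0,0,0,60,0,0,0,0,60,0,0,0,0,60,0,0,0,0,60,0,0,0,0,60,0,0,0,0,60,0,0,0,0,60]' && python3 -m inch '[0,0,20,0,60,0,0,50,0,60,0,0,80,0,60,0,0,120,0,60,0,-30,120,0,60,-30,-70,120,0,60,-70,-110,120,0,60,-110,-140,120,0,60,-150,-160,120,0,60,-150,-160,120,0,60]'
python3 - <<'E'
from h import *
c=read_camera("top");d=read_camera("scene")
o=np.zeros((600,800,3),np.uint8);o[:330,:]=cv2.resize(c["image"][90:250,70:440],(800,330),interpolation=cv2.INTER_AREA)
o[332:600,:268]=cv2.resize(d["image"][150:230,370:450],(268,268),interpolation=cv2.INTER_CUBIC)
o[332:600,270:800]=cv2.resize(d["image"][205:325,140:377],(530,268),interpolation=cv2.INTER_CUBIC)
cv2.imwrite("pics/c10.png",o)
E
```

```text
t: 32.12
tool_pos: [0.5282, 0.4161, 0.0746]
orientation: [-0.341, -3.123, 0.0]
force: [-0.1, 0.1, 0.0]
opening: 0.0556
gripper_force: 0.0
t: 32.95
tool_pos: [0.3763, 0.2545, 0.1941]
orientation: [-0.342, -3.123, 0.001]
force: [-0.1, -0.2, -0.4]
opening: 0.0563
gripper_force: 0.0
```

View pics/c10.png

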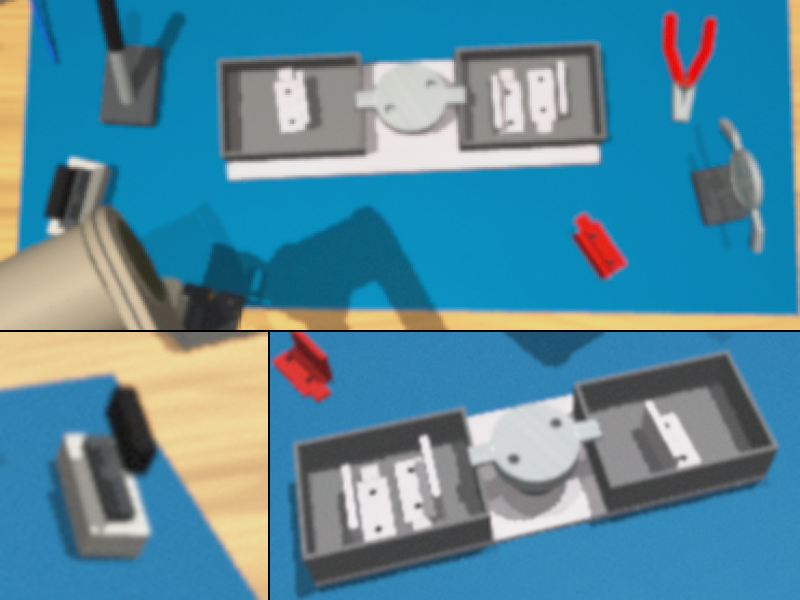

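All three brackets are in the correct bins, the lugs lie over both rims, the spanner stands seated, and the other tools haven't moved. Handing in.

```bash
python3 -c "
from plant import job
print(job.close_job())"
```

```text
the job is handed in; nothing more can be done
None
```

The job is handed in: the one left-hand bracket is in the left bin and both right-hand brackets are in the right, the collar is turned clockwise to its stop with its lugs over both bins, the spanner is back in its block with its prongs home, and the other tools were left where they stood; no verdict came back.

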